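# Clamp a stone core with the star wheel

## Robot

A 7-joint arm with a two-finger parallel gripper is mounted at the origin on the work surface. World frame = base frame: x ahead of the robot, y to its left, z up, the work surface at z = 0. Lengths are in m, angles in rad, forces in N, time in s.
With the tool pointing down it reaches from about 0.425 to 0.925 m from the base axis. Payload 6.8 kg.
Tool frame: the origin (TCP) lies at the very end of the fingers, on their centre line; the grasp point (between the pads) lies 19 mm behind it; z points along the fingers, y is the line along which they close (so a half turn about z gives the same grasp; the last joint's range is limited). The gripper opens to 85 mm and grips with 20 to 120 N. Pads are 22 mm wide; open, the fingers measure 114 mm over their backs; the gripper's body (76 mm by 85 mm) begins 54 mm behind the grasp point. The pads swing forward as they close: fully open they stand 13 mm farther back than shut.
Start: joints at [-1.336, 0.477, 0.022, 1.555, -0.011, 1.109, -0.083], TCP at [0.227, 0.636, 0.231] pointing down, gripper open.
Joint ranges: [-2.96, 2.96], [-0.34, 2.1], [-1.41, 1.46], [0.24, 2.44], [-1.37, 4.51], [0.17, 1.92], [-2.96, 2.96]. Speed limits (rad/s): [2.39, 2.39, 3.14, 3.14, 3.14, 3.14, 3.14].

## Interface

Orientations are given as a rotation vector (axis times angle).
In Python, from bench import r gives the robot as it stands.
- The arm moves only by the shell command python3 -m jog 'ROWS' [FORCE]. ROWS is JSON, a list of rows, each an object of numbers: "fingers": the finger opening in m, from 0 to 0.0854; "x", "y", "z": the shift along the tool's x, y, z in m; "rx", "ry", "rz": the turn, a rotation vector about the tool's x, y, z in degrees. In form: [{"fingers": .., "x": .., "y": .., "z": .., "rx": .., "ry": .., "rz": ..}, ...]. A call has 1 to 8 rows; each row shifts and turns the commanded pose from where the row before left it, along the tool's axes as they then stand; what a row does not reach is not made up. A row lasts 1/8 s, in which the tool goes at most 62.5 mm and 10.7 degrees, less where a joint would pass 70% of its speed; a pose out of reach is approached as far as the arm can. A call is refused whole if a number of a shift passes 0.0625 or a number of a turn 10.7, either way. A call with a gripper value outside its range is refused whole. The fingers move at their own pace and stop on an object; FORCE is the grip in N (left out, the last holds). Time passes only in rows, so rows that do not move let the fingers close. It gives the time, the measured TCP pose, the force, the opening and the grip force at its end, in the units of the state.
- r.get_obs(): the state, without advancing time (a new reading comes with each control period).
- r.grab_frame(name): name is "side" or "top" or "wrist"; returns (picture, depth): 420x560x3 uint8, red, green, blue; 420x560 float32, m along the optical axis (not along the pixel's ray), 0 where there is no reading.
- r.get_calibration(name): a dict with "mtx" (3x3 intrinsics, pixels), "dist" ([k1, k2, p1, p2, k3] as OpenCV has them; the pictures are not rectified), "extrinsics" (4x4, takes a point from camera to world coordinates). Camera axes: x right, y down, z forward; pixel columns grow to the right and rows downward; lengths in m; the calibration is good to about 2 mm. A picture is of the moment at which its call begins: read the wrist's pose just before it. get_calibration takes no time and is no camera call; for the wrist camera it gives the pose at the moment of the call.
- r.hand_in(): hands the job in; it is judged then, once.
Trained networks look in the newest picture that a camera, given by its name, has taken for a name from the list of things; names that differ only in an ending like _2 or _b are one class to them, and where a whole thing is asked for, a point or a joint stands for the part that bears it (a point fixed in the world has none). Each returns a list of dicts, best first, with "score" (0 to 1); they miss things now and then, are a little off and sometimes report something else, mostly with a low value. They report only what shows in the picture. A call takes as long as a camera call.
- r.search_frame(target, camera): "xyz" ([x, y, z] in m, in world coordinates, good to about 4 mm: the middle of the surface that is visible of it).
- r.landmark_of(target, camera): "xyz" ([x, y, z] in m, in world coordinates, good to about 4 mm: a listed point, or the origin of a listed thing).
The state is a dict: "clock": time; "joints": joint angles; "qvel": joint speeds; "tau": joint torques, N m; "tcp_pos": TCP position; "orientation": TCP orientation; "contact_force": force on the tool from outside, world axes, zero at the start; "moment": the same for the moment, N m; "grip_width": finger opening in m; "gripper_force": force on a finger pad.
Only numpy, scipy, OpenCV 4.12 (cv2) and the standard library are available. Lean on these libraries where they do the work, as an engineer would, in place of code of your own. Each camera call takes 0.05 s, during which the arm holds its last target. There are 200 camera calls.

## Task

Stand the red-brown stone core upright on the clamp's bed between the open jaws and let go of it. Then turn the star wheel clockwise, pushing one spoke after another, until the jaw has seated the core in the V stop and holds it firmly; feel for the resistance, push the wheel gently, and do not overtighten, or the core cracks. Leave everything else on the bench where it is.

Things in the scene. Friction and masses are not known exactly. Their poses are not given: they have to be found in the camera images.
- core: the red-brown stone core: an upright cylinder, 38 mm diameter, 70 mm tall, 0.13 to 0.25 kg, loose on the bench. Origin: centre of its underside; z up along its axis.
- clamp: the fixed core clamp, grey base about 0.17 m deep, 0.41 m wide. Origin: on the bench under its middle; z up, +x away from the robot, +y to the left towards the star wheel (turned up to 0.2 rad). Bed top 20 mm above the bench. Jaws squeeze along y: steel V stop at the -y end, rubber-faced moving jaw on the +y side; both reach 58 mm above the bench, so the top 32 mm of a core on the bed stay free.
- loading (a point): loading place: on the bed's top, between the open jaws and two yellow marks (clamp y = -113 mm); axes as the clamp's. A core centred here has 10 mm or more to each jaw and is free along x. The V stop is set afresh each time within 12 mm and is not measured: the jaw must push the core 12 to 24 mm towards -y from here before it seats.
- guard (a point): middle of the front edge of the fixed clear guard plate, 5 mm on the robot's side of the wheel axis, 131 mm above the bench (its top; underside 126 mm). The plate is 220 mm wide and covers the wheel's rear half from here to 125 mm behind, so fingers can reach down between the spokes only on the robot's side.
- hub (a point): centre of the star wheel: on its vertical axis (clamp y = +100 mm), at the spokes' mid height, 105 mm above the bench; axes as the clamp's. Hub radius 20 mm, its top 125 mm above the bench. Below is a white gearbox, 90 x 100 mm, its top 75 mm above the bench.
- star: the star wheel: four horizontal steel spokes, 12 mm thick, along its own +x, +y, -x and -y, each with a red ball (22 mm) centred 105 mm from the axis. Origin at the hub's centre, z up; turns with the capstan joint.
- capstan (a joint): turn of the star wheel in rad, growing clockwise seen from above, which closes the jaw 10 mm per rad; range 6.2, starts at 0 to 0.6. At 0 the jaw's face is 37 mm to +y of the loading place. Friction 0.35 N m (5 N at 70 mm from the axis); it stays where it is left. After a total turn (value) of 3.0 to 4.2 rad the jaw bears on the seated core and the resistance rises.
- pad: the moving jaw's sprung rubber face, 40 x 30 x 8 mm; origin 16 mm to +y of its face, at bed height. It yields 1 mm per 40 N or so: once the core is seated, each 0.1 rad adds some 35 N of grip and 0.35 N m at the wheel (5 N at 70 mm). A firm grip is about 40 N: 0.75 N m at the wheel, 10 to 11 N at 70 mm. Under 20 N is loose; over 75 N (1.1 N m, 15 N at 70 mm) cracks the core.
- core_grey: a grey concrete core, same size as the red one, loose; to be left alone. Origin: centre of its underside.
- core_white: a white marble core, same size, loose; to be left alone. Origin: centre of its underside.
- wash_bottle: white bottle with red cap, 60 mm across, 160 mm tall, loose; to be left alone. Origin: centre of its underside.
- jar: amber jar with white lid, 60 mm across, 80 mm tall, loose; to be left alone. Origin: centre of its underside.
- dish: flat aluminium dish, 90 mm across, 14 mm high, loose; to be left alone. Origin: centre of its underside.
- spatula: small spatula lying flat, loose; to be left alone. Origin: centre of its underside (lying along its x).
- beaker: glass beaker, 64 mm across, 85 mm tall, loose; to be left alone. Origin: centre of its underside.

How it is judged:
On the way, in this order (a step that is already met when the one before it is completed fails the run):
1. the red-brown core stands upright on the clamp's bed between the jaws, let go (horizontal distance between core and loading below 0.035 m and z of core in the frame of clamp between 0.016 and 0.024 m and angle between core's own z axis and vertical below 0.08 rad and contact force between the fingers and core below 0.2 N), for 0.2 s.
2. the jaw bears on the core with at least 20 N (contact force between pad and core above 20 N), for 0.2 s.
At the end, for the whole second after the job is handed in: The red-brown core stands upright (within 0.08 rad) on the clamp's bed, within 35 mm of the loading place, at rest, and is still gripped by the jaw with more than 15 N after the gripper has let go of core and wheel (all of step 1 and contact force between pad and core above 15 N and linear speed of core below 0.01 m/s and contact force between the fingers and star below 0.2 N); the robot touches nothing.
It fails at once if the core is squeezed by the jaw with more than 75 N (it cracks) (contact force between pad and core above 75 N).
It fails at once if the star wheel is pushed with more than 30 N (contact force between any of the fingers, the arm and star above 30 N).
It fails at once if the core is knocked over (angle between core's own z axis and vertical above 0.6 rad).
It fails at once if another thing on the bench is moved by more than 30 mm (distance of any of core_grey, core_white, wash_bottle, jar, dish, spatula, beaker from where it was at the start of the episode above 0.03 m).
It also fails if it takes over 64 s, if anything falls off the work surface, if the arm or the gripper's body presses on something with over 40 N, if the wrist force passes 120 N, or if a joint passes its speed limit or range.

## Working session

There is one attempt and no reset: what is moved stays moved. The work goes in short steps, Python scripts to look and compute and a shell command to move; the robot and the scene stay as the last step left them, time stands still between calls to the robot, and variables do not carry over. Pictures are saved under pics/ and viewed, at most 10 in all, crops included, and the job is handed in when it is done.

```bash
ls; mkdir -p pics; python3 - <<'E'
from bench import r
import cv2,numpy as np
o=r.get_obs(); print({k:np.round(v,3).tolist() for k,v in o.items()})
for c in("top","side"):
    p,d=r.grab_frame(c); cv2.imwrite(f"pics/{c}0.png",p[:,:,::-1])
    for t in("core","loading","hub","guard","clamp","star","pad","core_grey","core_white","wash_bottle","jar","beaker","dish"):
        L=r.landmark_of(t,c)
        print(c,t,[(np.round(a["xyz"],3).tolist(),round(a["score"],2)) for a in L[:2]])
E
```

```text
pics
{'clock': 0.0, 'joints': [-1.336, 0.478, 0.022, 1.556, -0.012, 1.109, -0.083], 'qvel': [0.001, -0.0, 0.001, 0.001, -0.001, 0.001, -0.0], 'tau': [0.0, -59.646, 1.608, -28.12, 0.013, 0.009, 0.0], 'tcp_pos': [0.227, 0.635, 0.23], 'orientation': [-0.536, -3.095, 0.003], 'contact_force': [1.115, 0.121, 0.098], 'moment': [-0.004, -0.022, 0.009], 'gripper_force': 0.0, 'grip_width': 0.086}
top core [([0.524, -0.389, 0.003], 0.63)]
top loading [([0.544, -0.061, 0.016], 0.56)]
top hub [([0.582, 0.147, 0.106], 0.97)]
top guard [([0.574, 0.148, 0.13], 0.76)]
top clamp [([0.56, 0.051, -0.002], 0.89)]
top star [([0.58, 0.148, 0.106], 0.88)]
top pad [([0.556, -0.015, 0.015], 0.54)]
top core_grey [([0.591, -0.269, -0.0], 0.73)]
top core_white [([0.477, -0.266, 0.002], 0.69)]
top wash_bottle [([0.714, -0.202, -0.0], 0.62)]
top jar [([0.534, 0.381, -0.001], 0.64)]
top beaker [([0.766, -0.081, -0.004], 0.9), ([0.561, 0.049, -0.005], 0.15)]
top dish [([0.4, 0.399, 0.002], 0.66)]
side core [([0.528, -0.387, -0.003], 0.92)]
side loading [([0.543, -0.068, 0.021], 0.6)]
side hub [([0.586, 0.146, 0.106], 0.73)]
side guard [([0.578, 0.153, 0.132], 0.86), ([0.539, 0.384, 0.004], 0.29)]
side clamp [([0.565, 0.048, 0.001], 0.9)]
side star [([0.579, 0.147, 0.104], 0.68)]
side pad [([0.552, -0.017, 0.016], 0.59), ([0.543, 0.385, 0.004], 0.37)]
side core_grey [([0.584, -0.27, -0.002], 0.63), ([0.55, -0.018, 0.017], 0.41)]
side core_white [([0.399, 0.393, -0.004], 0.73), ([0.478, -0.266, 0.001], 0.72)]
side wash_bottle [([0.712, -0.2, -0.001], 0.74), ([0.396, 0.393, -0.003], 0.74)]
side jar [([0.54, 0.384, 0.003], 0.92)]
side beaker [([0.77, -0.078, -0.002], 0.66)]
side dish [([0.398, 0.395, -0.001], 0.84), ([0.58, 0.147, 0.106], 0.72)]
```

View pics/top0.png

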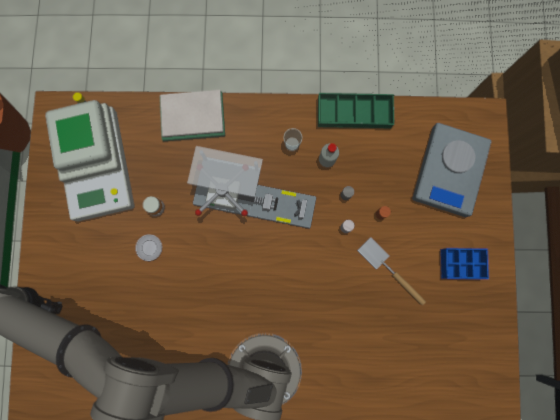

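View pics/side0.png

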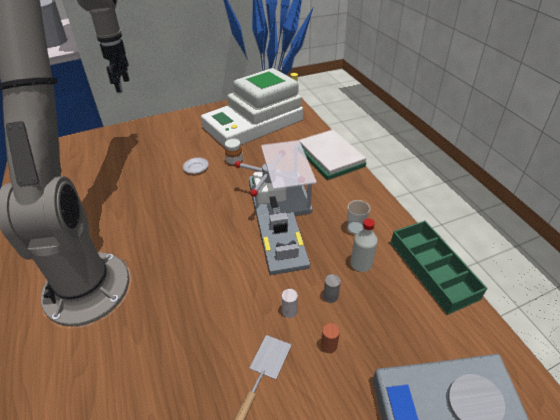

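```bash
cat > h.py <<'E'
from bench import r
import numpy as np, cv2
from scipy.spatial.transform import Rotation as R
def st():
    o=r.get_obs(); return o,np.array(o["tcp_pos"]),R.from_rotvec(o["orientation"]).as_matrix()
def go(*pts):
    """tool-axis shifts (mm) from the present pose through world points"""
    o,p,M=st(); print("t",round(o["clock"],2),"tcp",p.round(4),"toolx",M[:,0].round(3),"tooly",M[:,1].round(3),"toolz",M[:,2].round(3),"F",np.round(o["contact_force"],1))
    for q in pts:
        q=np.array(q,float); d=M.T@(q-p)*1000; print("->",q,d.round(1),"rows>=",int(np.ceil(abs(d).max()/62))); p=q
def lm(c,*ts):
    for t in ts:
        print(c,t,[(np.round(a["xyz"],4).tolist(),round(a["score"],2)) for a in r.landmark_of(t,c)[:2]])
E
python3 -m jog '[{"rz":10.1},{"rz":10.1},{"rz":10.1},{"rz":10.1},{"rz":10.1},{"rz":10.1},{"rz":10.1},{"rz":10.1}]' 30
python3 -c "
from h import *
go((.46,.3,.3),(.50,.05,.33),(.526,-.388,.2))"
```

```text
t 1.4 tcp [0.2269 0.6357 0.2313] toolx [-0.942  0.336 -0.   ] tooly [0.336 0.942 0.   ] toolz [ 0.  0. -1.] F [-0.3 -0.5  0.5]
-> [0.46 0.3  0.3 ] [-332.4 -237.8  -68.7] rows>= 6
-> [0.5  0.05 0.33] [-121.7 -222.   -30. ] rows>= 4
-> [ 0.526 -0.388  0.2  ] [-171.7 -403.8  130. ] rows>= 7validation failed for argument at $[0]...
```

```bash

python3 -m jog '[{"fingers":0.085,"x":0,"y":0,"z":0,"rx":0,"ry":0,"rz":10.1},{"fingers":0.085,"x":0,"y":0,"z":0,"rx":0,"ry":0,"rz":10.1},{"fingers":0.085,"x":0,"y":0,"z":0,"rx":0,"ry":0,"rz":10.1},{"fingers":0.085,"x":0,"y":0,"z":0,"rx":0,"ry":0,"rz":10.1},{"fingers":0.085,"x":0,"y":0,"z":0,"rx":0,"ry":0,"rz":10.1},{"fingers":0.085,"x":0,"y":0,"z":0,"rx":0,"ry":0,"rz":10.1},{"fingers":0.085,"x":0,"y":0,"z":0,"rx":0,"ry":0,"rz":10.1},{"fingers":0.085,"x":0,"y":0,"z":0,"rx":0,"ry":0,"rz":10.1}]' 30
python3 -c "
from h import *
go((.46,.3,.3),(.50,.05,.33),(.526,-.388,.2))"
```

```text
clock: 2.4
tcp_pos: [0.2268, 0.6358, 0.2314]
orientation: [-2.42, -2.003, -0.0]
contact_force: [-0.7, -0.3, 0.2]
grip_width: 0.085
gripper_force: 0.0
t 2.4 tcp [0.2268 0.6358 0.2314] toolx [0.187 0.982 0.   ] tooly [ 0.982 -0.187 -0.   ] toolz [-0.  0. -1.] F [-0.7 -0.3  0.2]
-> [0.46 0.3  0.3 ] [-286.3  291.8  -68.7] rows>= 5
-> [0.5  0.05 0.33] [-238.1   86.   -30.1] rows>= 4
-> [ 0.526 -0.388  0.2  ] [-425.5  107.4  129.9] rows>= 7
```

```bash

python3 -m jog '[{"fingers":0.085,"x":-0.041,"y":0.042,"z":-0.01,"rx":0,"ry":0,"rz":0},{"fingers":0.085,"x":-0.041,"y":0.042,"z":-0.01,"rx":0,"ry":0,"rz":0},{"fingers":0.085,"x":-0.041,"y":0.042,"z":-0.01,"rx":0,"ry":0,"rz":0},{"fingers":0.085,"x":-0.041,"y":0.042,"z":-0.01,"rx":0,"ry":0,"rz":0},{"fingers":0.085,"x":-0.041,"y":0.042,"z":-0.01,"rx":0,"ry":0,"rz":0},{"fingers":0.085,"x":-0.041,"y":0.042,"z":-0.01,"rx":0,"ry":0,"rz":0},{"fingers":0.085,"x":-0.041,"y":0.042,"z":-0.01,"rx":0,"ry":0,"rz":0}]'
python3 -m jog '[{"fingers":0.085,"x":-0.048,"y":0.017,"z":-0.006,"rx":0,"ry":0,"rz":0},{"fingers":0.085,"x":-0.048,"y":0.017,"z":-0.006,"rx":0,"ry":0,"rz":0},{"fingers":0.085,"x":-0.048,"y":0.017,"z":-0.006,"rx":0,"ry":0,"rz":0},{"fingers":0.085,"x":-0.048,"y":0.017,"z":-0.006,"rx":0,"ry":0,"rz":0},{"fingers":0.085,"x":-0.048,"y":0.017,"z":-0.006,"rx":0,"ry":0,"rz":0},{"fingers":0.085,"x":0,"y":0,"z":0,"rx":0,"ry":0,"rz":0}]'
python3 -c "
from h import *
p,d=r.grab_frame('wrist'); cv2.imwrite('pics/w1.png',p[:,:,::-1])
C=r.get_calibration('wrist');print(C['mtx'],C['dist'],C['extrinsics'])
lm('wrist','loading','hub','guard','clamp','pad','star')
go((.526,-.388,.2))"
```

```text
clock: 3.28
tcp_pos: [0.4649, 0.2986, 0.302]
orientation: [-2.414, -2.01, -0.001]
contact_force: [1.1, 0.4, 0.1]
grip_width: 0.085
gripper_force: 0.0
clock: 4.03
tcp_pos: [0.5047, 0.044, 0.3323]
orientation: [2.421, 2.0, 0.002]
contact_force: [0.2, 0.5, 0.3]
grip_width: 0.0848
gripper_force: 0.0
[[328.21486265   0.         276.5120552 ]
 [  0.         328.21486265 205.20460044]
 [  0.           0.           1.        ]] [-0.07450599  0.          0.          0.          0.        ] [[ 9.82730240e-01 -1.75931832e-01 -5.73521239e-02  5.19849526e-01]
 [-1.85043914e-01 -9.34068950e-01 -3.05407838e-01  1.26888522e-01]
 [ 1.60122401e-04  3.10746179e-01 -9.50492918e-01  4.75465753e-01]
 [ 0.00000000e+00  0.00000000e+00  0.00000000e+00  1.00000000e+00]]
wrist loading [([0.5456, -0.0615, 0.0186], 0.83)]
wrist hub [([0.5881, 0.1465, 0.1056], 0.95)]
wrist guard [([0.5778, 0.1476, 0.1324], 0.98)]
wrist clamp [([0.5654, 0.0453, 0.0023], 0.73)]
wrist pad [([0.5487, -0.0124, 0.021], 0.72), ([0.5451, -0.0642, 0.0153], 0.69)]
wrist star [([0.5838, 0.1483, 0.1032], 0.86)]
t 4.38 tcp [0.5039 0.0501 0.331 ] toolx [ 0.179  0.984 -0.   ] tooly [ 0.984 -0.179 -0.   ] toolz [-0. -0. -1.] F [ 0.4 -0.1 -0.5]
-> [ 0.526 -0.388  0.2  ] [-427.1  100.1  131.1] rows>= 7
```

View pics/w1.png

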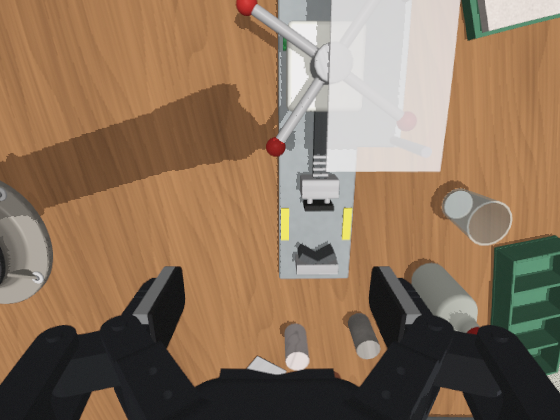

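```bash

python3 -m jog '[{"fingers":0.085,"x":-0.0534,"y":0.0125,"z":0.016,"rx":0,"ry":0,"rz":0},{"fingers":0.085,"x":-0.0534,"y":0.0125,"z":0.016,"rx":0,"ry":0,"rz":0},{"fingers":0.085,"x":-0.0534,"y":0.0125,"z":0.016,"rx":0,"ry":0,"rz":0},{"fingers":0.085,"x":-0.0534,"y":0.0125,"z":0.016,"rx":0,"ry":0,"rz":0},{"fingers":0.085,"x":-0.0534,"y":0.0125,"z":0.016,"rx":0,"ry":0,"rz":0},{"fingers":0.085,"x":-0.0534,"y":0.0125,"z":0.016,"rx":0,"ry":0,"rz":0},{"fingers":0.085,"x":-0.0534,"y":0.0125,"z":0.016,"rx":0,"ry":0,"rz":0},{"fingers":0.085,"x":-0.0534,"y":0.0125,"z":0.016,"rx":0,"ry":0,"rz":0}]'
cat >> h.py <<'E'
def ray(uv,C,z):
    n=cv2.undistortPoints(np.array([[uv]],float),np.array(C['mtx']),np.array(C['dist']))[0,0]
    E=np.array(C['extrinsics']); d=E[:3,:3]@[n[0],n[1],1]; return E[:3,3]+d*(z-E[2,3])/d[2]
E
python3 -c "
from h import *
C=r.get_calibration('wrist')
C0=dict(C);C0['extrinsics']=np.array([[ 9.82730240e-01,-1.75931832e-01,-5.73521239e-02,5.19849526e-01],[-1.85043914e-01,-9.34068950e-01,-3.05407838e-01,1.26888522e-01],[1.60122401e-04,3.10746179e-01,-9.50492918e-01,4.75465753e-01],[0,0,0,1]])
for uv,z in(((246,3),.105),((275,147),.105),((407,121),.105),((333,62),.125),((310,191),.058)): print(uv,ray(uv,C0,z).round(4))
r.grab_frame('wrist');lm('wrist','core');print(r.search_frame('core','wrist')[:1])
go((.526,-.388,.2),(.526,-.388,.03))"
```

```text
clock: 5.38
tcp_pos: [0.526, -0.3901, 0.2022]
orientation: [-2.412, -2.012, -0.0]
contact_force: [1.5, 0.3, 0.5]
grip_width: 0.0849
gripper_force: 0.0
(246, 3) [0.507  0.2257 0.105 ]
(275, 147) [0.5086 0.0759 0.105 ]
(407, 121) [0.6585 0.0779 0.105 ]
(333, 62) [0.5819 0.1516 0.125 ]
(310, 191) [0.5418 0.004  0.058 ]
wrist core [([0.5259, -0.385, 0.0009], 0.64)]
[]
t 5.53 tcp [ 0.5234 -0.3922  0.2017] toolx [ 0.185  0.983 -0.001] tooly [ 0.983 -0.185 -0.003] toolz [-0.003 -0.001 -1.   ] F [-0.3  0.8  0. ]
-> [ 0.526 -0.388  0.2  ] [4.6 1.8 1.7] rows>= 1
-> [ 0.526 -0.388  0.03 ] [  0.2   0.5 170. ] rows>= 3
```

```bash

python3 -m jog '[{"fingers":0.085,"x":0.0045,"y":0.002,"z":0.04,"rx":0,"ry":0,"rz":0},{"fingers":0.085,"x":0,"y":0,"z":0.05,"rx":0,"ry":0,"rz":0},{"fingers":0.085,"x":0,"y":0,"z":0.05,"rx":0,"ry":0,"rz":0},{"fingers":0.085,"x":0,"y":0,"z":0.032,"rx":0,"ry":0,"rz":0},{"fingers":0.085,"x":0,"y":0,"z":0,"rx":0,"ry":0,"rz":0}]'
python3 -m jog '[{"fingers":0.0,"x":0,"y":0,"z":0,"rx":0,"ry":0,"rz":0},{"fingers":0.0,"x":0,"y":0,"z":0,"rx":0,"ry":0,"rz":0},{"fingers":0.0,"x":0,"y":0,"z":0,"rx":0,"ry":0,"rz":0},{"fingers":0.0,"x":0,"y":0,"z":0,"rx":0,"ry":0,"rz":0},{"fingers":0.0,"x":0,"y":0,"z":0,"rx":0,"ry":0,"rz":0},{"fingers":0.0,"x":0,"y":0,"z":0,"rx":0,"ry":0,"rz":0}]' 40
python3 -c "
from h import *
p,d=r.grab_frame('wrist'); cv2.imwrite('pics/w2.png',p[:,:,::-1])
print(r.get_obs()['gripper_force'],r.get_obs()['grip_width'])
go((.526,-.388,.2),(.5445,-.0625,.2),(.5445,-.0625,.06))"
```

```text
clock: 6.15
tcp_pos: [0.5275, -0.3821, 0.029]
orientation: [-2.408, -2.01, 0.001]
contact_force: [-0.3, -0.1, 0.1]
grip_width: 0.0849
gripper_force: 0.0
clock: 6.9
tcp_pos: [0.5286, -0.3859, 0.033]
orientation: [2.413, 2.009, 0.002]
contact_force: [0.3, 1.6, 5.8]
grip_width: 0.0373
gripper_force: 39.9
39.91424202919006 0.03722311457200574
t 6.95 tcp [ 0.5286 -0.3858  0.033 ] toolx [ 0.181  0.983 -0.   ] tooly [ 0.983 -0.181  0.002] toolz [ 0.002 -0.001 -1.   ] F [-1.4  0.8  5. ]
-> [ 0.526 -0.388  0.2  ] [  -2.6   -1.8 -167. ] rows>= 3
-> [ 0.5445 -0.0625  0.2   ] [ 3.235e+02 -4.080e+01 -2.000e-01] rows>= 6
-> [ 0.5445 -0.0625  0.06  ] [  0.   -0.3 140. ] rows>= 3
```

```bash

python3 -m jog '[{"fingers":0.0,"x":0,"y":0,"z":-0.03,"rx":0,"ry":0,"rz":0},{"fingers":0.0,"x":0,"y":0,"z":-0.045,"rx":0,"ry":0,"rz":0},{"fingers":0.0,"x":0,"y":0,"z":-0.045,"rx":0,"ry":0,"rz":0},{"fingers":0.0,"x":0,"y":0,"z":-0.045,"rx":0,"ry":0,"rz":0},{"fingers":0.0,"x":0.02,"y":0,"z":0,"rx":0,"ry":0,"rz":0}]'
python3 -m jog '[{"fingers":0.0,"x":0.04,"y":-0.005,"z":0,"rx":0,"ry":0,"rz":0},{"fingers":0.0,"x":0.05,"y":-0.007,"z":0,"rx":0,"ry":0,"rz":0},{"fingers":0.0,"x":0.05,"y":-0.007,"z":0,"rx":0,"ry":0,"rz":0},{"fingers":0.0,"x":0.05,"y":-0.007,"z":0,"rx":0,"ry":0,"rz":0},{"fingers":0.0,"x":0.05,"y":-0.007,"z":0,"rx":0,"ry":0,"rz":0},{"fingers":0.0,"x":0.04,"y":-0.005,"z":0,"rx":0,"ry":0,"rz":0},{"fingers":0.0,"x":0.02,"y":-0.005,"z":0,"rx":0,"ry":0,"rz":0},{"fingers":0.0,"x":0,"y":0,"z":0,"rx":0,"ry":0,"rz":0}]'
python3 -c "
from h import *
p,d=r.grab_frame('wrist'); cv2.imwrite('pics/w2.png',p[:,:,::-1])
lm('wrist','loading','hub','core','pad')
r.grab_frame('top');lm('top','loading','core','clamp')
r.grab_frame('side');lm('side','loading','core','clamp')
go((.5445,-.0625,.2),(.5445,-.0625,.06))"
```

```text
clock: 7.58
tcp_pos: [0.532, -0.3692, 0.2013]
orientation: [2.412, 2.001, 0.003]
contact_force: [0.9, -0.3, -2.9]
grip_width: 0.0371
gripper_force: 40.6
clock: 8.57
tcp_pos: [0.5434, -0.0609, 0.1964]
orientation: [-2.41, -2.014, -0.001]
contact_force: [1.1, 0.7, -2.0]
grip_width: 0.037
gripper_force: 40.7
wrist loading [([0.5422, -0.0606, 0.017], 0.78)]
wrist hub []
wrist core [([0.5411, -0.0595, 0.1639], 0.92)]
wrist pad [([0.5494, -0.016, 0.0206], 0.62)]
top loading [([0.5446, -0.0606, 0.0199], 0.83)]
top core []
top clamp [([0.3305, -0.4272, -0.0027], 0.65), ([0.5611, 0.0496, 0.0007], 0.58)]
side loading [([0.5422, -0.0645, 0.02], 0.63)]
side core [([0.5435, -0.062, 0.1638], 0.84)]
side clamp [([0.5644, 0.0496, -0.0002], 0.83)]
t 9.22 tcp [ 0.5435 -0.063   0.1962] toolx [ 0.181  0.983 -0.   ] tooly [ 0.983 -0.181 -0.   ] toolz [-0. -0. -1.] F [-0.7 -0.5 -3.1]
-> [ 0.5445 -0.0625  0.2   ] [ 0.7  0.9 -3.8] rows>= 1
-> [ 0.5445 -0.0625  0.06  ] [  0.   0. 140.] rows>= 3
```

View pics/w2.png

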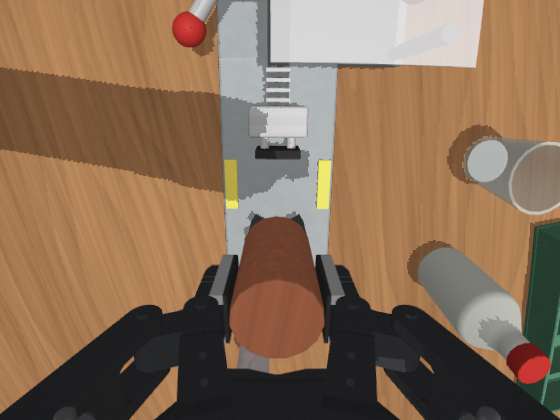

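```bash

python3 -m jog '[{"fingers":0.0,"x":0.0005,"y":0.0005,"z":0.03,"rx":0,"ry":0,"rz":0},{"fingers":0.0,"x":0,"y":0,"z":0.045,"rx":0,"ry":0,"rz":0},{"fingers":0.0,"x":0,"y":0,"z":0.04,"rx":0,"ry":0,"rz":0},{"fingers":0.0,"x":0,"y":0,"z":0.018,"rx":0,"ry":0,"rz":0},{"fingers":0.0,"x":0,"y":0,"z":0.004,"rx":0,"ry":0,"rz":0},{"fingers":0.0,"x":0,"y":0,"z":0.0,"rx":0,"ry":0,"rz":0}]'
python3 -m jog '[{"fingers":0.0,"x":0,"y":0,"z":0.0025,"rx":0,"ry":0,"rz":0},{"fingers":0.0,"x":0,"y":0,"z":0,"rx":0,"ry":0,"rz":0}]'
python3 -c "
from h import *
go((.5438,-.0622,.053))
r.grab_frame('side');lm('side','core')
r.grab_frame('wrist');lm('wrist','core')"
```

```text
clock: 9.98
tcp_pos: [0.545, -0.0627, 0.0603]
orientation: [2.414, 2.009, 0.002]
contact_force: [-0.6, -0.8, -1.2]
grip_width: 0.0369
gripper_force: 40.7
clock: 10.22
tcp_pos: [0.5445, -0.0624, 0.0574]
orientation: [2.414, 2.01, 0.002]
contact_force: [0.4, 0.5, -1.6]
grip_width: 0.0371
gripper_force: 40.7
t 10.22 tcp [ 0.5445 -0.0624  0.0574] toolx [0.181 0.983 0.001] tooly [ 0.983 -0.181  0.001] toolz [ 0.001  0.    -1.   ] F [ 0.4  0.5 -1.6]
-> [ 0.5438 -0.0622  0.053 ] [ 0.  -0.8  4.4] rows>= 1
side core [([0.5416, -0.0629, 0.0195], 0.59), ([0.5467, -0.0616, 0.0245], 0.55)]
wrist core [([0.5434, -0.0635, 0.0261], 0.9)]
```

```bash

python3 -m jog '[{"fingers":0.0,"x":0,"y":0,"z":0.0025,"rx":0,"ry":0,"rz":0},{"fingers":0.0,"x":0,"y":0,"z":0.001,"rx":0,"ry":0,"rz":0},{"fingers":0.0,"x":0,"y":0,"z":0.0,"rx":0,"ry":0,"rz":0}]'
python3 -m jog '[{"fingers":0.0,"x":0,"y":0,"z":0.001,"rx":0,"ry":0,"rz":0},{"fingers":0.0,"x":0,"y":0,"z":0,"rx":0,"ry":0,"rz":0}]'
```

```text
clock: 10.8
tcp_pos: [0.544, -0.0626, 0.0532]
orientation: [-2.414, -2.01, 0.0]
contact_force: [0.4, -0.8, -2.3]
grip_width: 0.037
gripper_force: 41.0
clock: 11.05
tcp_pos: [0.5441, -0.0626, 0.053]
orientation: [-2.414, -2.009, -0.001]
contact_force: [-3.4, 0.7, 8.2]
grip_width: 0.0369
gripper_force: 41.8
```

```bash

python3 -m jog '[{"fingers":0.065,"x":0,"y":0,"z":0,"rx":0,"ry":0,"rz":0},{"fingers":0.065,"x":0,"y":0,"z":0,"rx":0,"ry":0,"rz":0},{"fingers":0.065,"x":0,"y":0,"z":0,"rx":0,"ry":0,"rz":0},{"fingers":0.065,"x":0,"y":0,"z":0,"rx":0,"ry":0,"rz":0}]'
python3 -m jog '[{"fingers":0.065,"x":0,"y":0,"z":-0.02,"rx":0,"ry":0,"rz":0},{"fingers":0.065,"x":0,"y":0,"z":-0.05,"rx":0,"ry":0,"rz":0},{"fingers":0.065,"x":0,"y":0,"z":-0.06,"rx":0,"ry":0,"rz":0},{"fingers":0.065,"x":0,"y":-0.03,"z":-0.06,"rx":0,"ry":0,"rz":0},{"fingers":0.0,"x":0.02,"y":-0.03,"z":-0.03,"rx":0,"ry":0,"rz":0},{"fingers":0.0,"x":0.02,"y":-0.03,"z":0,"rx":0,"ry":0,"rz":0},{"fingers":0.0,"x":0,"y":0,"z":0,"rx":0,"ry":0,"rz":0},{"fingers":0.0,"x":0,"y":0,"z":0,"rx":0,"ry":0,"rz":0}]'
python3 -c "
from h import *
p,d=r.grab_frame('wrist'); cv2.imwrite('pics/w3.png',p[:,:,::-1])
C=r.get_calibration('wrist');print(np.array(C['extrinsics']).tolist())
lm('wrist','core','hub','star','guard','pad','loading')
go((.5445,.0,.2))"
```

```text
clock: 11.55
tcp_pos: [0.5441, -0.0625, 0.0523]
orientation: [-2.414, -2.01, 0.0]
contact_force: [0.1, 0.6, -0.5]
grip_width: 0.0651
gripper_force: 0.0
clock: 12.55
tcp_pos: [0.4652, -0.0077, 0.2688]
orientation: [2.415, 2.01, 0.002]
contact_force: [0.5, -0.0, -0.5]
grip_width: -0.0001
gripper_force: 0.0
[[0.9832660951691813, -0.17314584005004058, -0.056641894072452306, 0.4806924389319681], [-0.18217509279757976, -0.9342801288485625, -0.30648470826928026, 0.07199127165435151], [0.00014715618353876243, 0.3116747646378808, -0.9501888335657173, 0.4122290902016741], [0.0, 0.0, 0.0, 1.0]]
wrist core [([0.5441, -0.0639, 0.0201], 0.82)]
wrist hub [([0.5919, -0.2685, 0.0], 0.26)]
wrist star []
wrist guard []
wrist pad [([0.553, -0.0136, 0.0208], 0.68)]
wrist loading [([0.5466, -0.0604, 0.0135], 0.61)]
t 12.9 tcp [ 0.465  -0.0079  0.268 ] toolx [ 0.182  0.983 -0.001] tooly [ 0.983 -0.182 -0.   ] toolz [-0.    -0.001 -1.   ] F [0.5 0.3 0.2]
-> [0.5445 0.     0.2   ] [22.3 76.7 68. ] rows>= 2
```

View pics/w3.png

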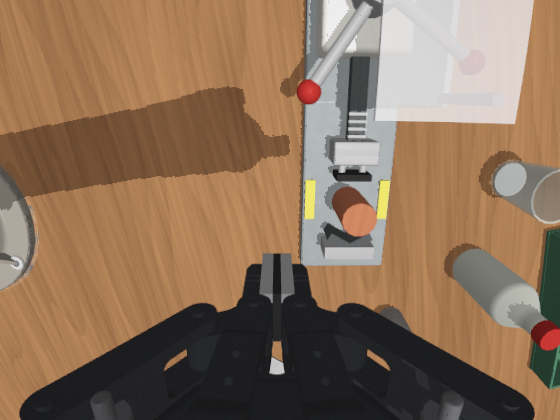

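```bash
cat >> h.py <<'E'
H=np.array([.583,.148]); a=-.181
ex=np.array([np.cos(a),np.sin(a)]); ey=np.array([-np.sin(a),np.cos(a)])
def pol(p):
    d=np.array(p[:2])-H; return np.hypot(*d)*1000, np.degrees(np.arctan2(d@ey,-(d@ex)))
def at(th,R,z):
    t=np.radians(th); q=H+R*(-np.cos(t)*ex+np.sin(t)*ey); return (*q,z)
def rep():
    o,p,M=st(); R_,th=pol(p); t=np.radians(th)
    tang=ey*np.cos(t)+ex*np.sin(t); rad=-np.cos(t)*ex+np.sin(t)*ey; f=np.array(o["contact_force"])
    yaw=np.degrees(np.arctan2(-(M[:2,0]@ex),M[:2,0]@ey))
    print("t%.2f R %.1f th %.1f z %.1f toolturn %.1f | push %.1f radial %.1f fz %.1f torque %.2f"%(o["clock"],R_,th,p[2]*1000,-yaw,-f[:2]@tang,f[:2]@rad,f[2],-f[:2]@tang*R_/1000))
E
python3 -c "
from h import *
b=ray((308,91),r.get_calibration('wrist'),.105);print(b,pol(b))
print(np.round(r.get_obs()['joints'],2))
go(at(0,.075,.16),at(0,.075,.09)); rep()"
```

```text
[0.5089148  0.07332389 0.105     ] (np.float64(105.19095990264242), np.float64(-55.59812705460987))
[-0.92  0.09  0.87  2.03 -0.08  1.05 -0.2 ]
t 12.9 tcp [ 0.465  -0.0079  0.268 ] toolx [ 0.182  0.983 -0.001] tooly [ 0.983 -0.182 -0.   ] toolz [-0.    -0.001 -1.   ] F [0.5 0.3 0.2]
-> [0.50922519 0.161501   0.16      ] [174.7  12.6 107.9] rows>= 3
-> [0.50922519 0.161501   0.09      ] [ 0.1  0.  70. ] rows>= 2
t12.90 R 195.5 th -63.2 z 268.0 toolturn 0.1 | push 0.3 radial -0.6 fz 0.2 torque 0.05
```

```bash

python3 -m jog '[{"fingers":0.0,"x":0.044,"y":0.003,"z":0.015,"rx":0,"ry":0,"rz":0},{"fingers":0.0,"x":0.044,"y":0.003,"z":0.03,"rx":0,"ry":0,"rz":0},{"fingers":0.0,"x":0.044,"y":0.003,"z":0.03,"rx":0,"ry":0,"rz":0},{"fingers":0.0,"x":0.043,"y":0.003,"z":0.033,"rx":0,"ry":0,"rz":0},{"fingers":0.0,"x":0,"y":0,"z":0.02,"rx":0,"ry":0,"rz":0},{"fingers":0.0,"x":0,"y":0,"z":0.02,"rx":0,"ry":0,"rz":0},{"fingers":0.0,"x":0,"y":0,"z":0,"rx":0,"ry":0,"rz":0}]'
python3 -c "
from h import *
go(at(0,.075,.09));rep()"
```

```text
clock: 13.78
tcp_pos: [0.5075, 0.1621, 0.1187]
orientation: [-2.415, -2.01, 0.006]
contact_force: [-0.2, -0.2, -0.2]
grip_width: 0.0
gripper_force: 0.0
t 13.78 tcp [0.5075 0.1621 0.1187] toolx [ 0.182  0.983 -0.003] tooly [ 0.983 -0.182 -0.002] toolz [-0.003 -0.002 -1.   ] F [-0.2 -0.2 -0.2]
-> [0.50922519 0.161501   0.09      ] [-0.2  1.9 28.7] rows>= 1
t13.78 R 76.8 th 0.2 z 118.7 toolturn 0.1 | push 0.2 radial 0.1 fz -0.2 torque 0.01
```

```bash

python3 -m jog '[{"fingers":0.0,"x":0,"y":0.002,"z":0.015,"rx":0,"ry":0,"rz":0},{"fingers":0.0,"x":0,"y":0,"z":0.013,"rx":0,"ry":0,"rz":0},{"fingers":0.0,"x":0,"y":0,"z":0,"rx":0,"ry":0,"rz":0},{"fingers":0.0,"x":0.0065,"y":0.0003,"z":0,"rx":0,"ry":0,"rz":5},{"fingers":0.0,"x":0.0065,"y":0.0003,"z":0,"rx":0,"ry":0,"rz":5},{"fingers":0.0,"x":0.0065,"y":0.0003,"z":0,"rx":0,"ry":0,"rz":5},{"fingers":0.0,"x":0.0039,"y":0.0001,"z":0,"rx":0,"ry":0,"rz":3}]'
python3 -c "
from h import *
rep()"
python3 -m jog '[{"fingers":0.0,"x":0.0026,"y":0,"z":0,"rx":0,"ry":0,"rz":2},{"fingers":0.0,"x":0.0039,"y":0.0001,"z":0,"rx":0,"ry":0,"rz":3},{"fingers":0.0,"x":0.0039,"y":0.0001,"z":0,"rx":0,"ry":0,"rz":3},{"fingers":0.0,"x":0.0039,"y":0.0001,"z":0,"rx":0,"ry":0,"rz":3}]'
python3 -c "
from h import *
rep()"
```

```text
clock: 14.65
tcp_pos: [0.5184, 0.1849, 0.0926]
orientation: [-2.7, -1.605, -0.001]
contact_force: [-0.8, -1.1, -0.5]
grip_width: 0.0
gripper_force: 0.9
t14.65 R 74.3 th 19.4 z 92.6 toolturn 18.2 | push 1.3 radial 0.1 fz -0.5 torque 0.10
clock: 15.15
tcp_pos: [0.5252, 0.195, 0.0923]
orientation: [-2.843, -1.337, 0.003]
contact_force: [-3.4, -3.8, 3.6]
grip_width: 0.0002
gripper_force: 2.5
t15.15 R 74.5 th 28.8 z 92.3 toolturn 29.2 | push 5.1 radial 0.3 fz 3.6 torque 0.38
```

```bash

python3 -m jog '[{"fingers":0.0,"x":0.0052,"y":0.0002,"z":0,"rx":0,"ry":0,"rz":4},{"fingers":0.0,"x":0.0065,"y":0.0003,"z":0,"rx":0,"ry":0,"rz":5},{"fingers":0.0,"x":0.0065,"y":0.0003,"z":0,"rx":0,"ry":0,"rz":5},{"fingers":0.0,"x":0.0065,"y":0.0003,"z":0,"rx":0,"ry":0,"rz":5}]'
python3 -c "
from h import *
rep()"
python3 -m jog '[{"fingers":0.0,"x":0.0065,"y":0.0003,"z":0,"rx":0,"ry":0,"rz":5},{"fingers":0.0,"x":0.0065,"y":0.0003,"z":0,"rx":0,"ry":0,"rz":5},{"fingers":0.0,"x":0.0,"y":0,"z":0,"rx":0,"ry":0,"rz":0}]'
python3 -c "
from h import *
rep()"
```

```text
clock: 15.65
tcp_pos: [0.5437, 0.2112, 0.0922]
orientation: [3.025, 0.848, -0.004]
contact_force: [-4.1, -3.5, 2.4]
grip_width: -0.0001
gripper_force: 2.5
t15.65 R 74.5 th 47.8 z 92.2 toolturn 48.3 | push 5.3 radial -0.8 fz 2.4 torque 0.40
clock: 16.02
tcp_pos: [0.5557, 0.2176, 0.092]
orientation: [3.086, 0.588, -0.002]
contact_force: [-2.8, -1.5, 0.9]
grip_width: -0.0
gripper_force: 1.5
t16.02 R 74.8 th 58.3 z 92.0 toolturn 58.1 | push 3.1 radial -0.4 fz 0.9 torque 0.23
```

```bash

python3 -m jog '[{"fingers":0.0,"x":-0.008,"y":0,"z":0,"rx":0,"ry":0,"rz":-6},{"fingers":0.0,"x":0,"y":0,"z":-0.025,"rx":0,"ry":0,"rz":0},{"fingers":0.0,"x":0,"y":0,"z":-0.025,"rx":0,"ry":0,"rz":0},{"fingers":0.0,"x":-0.013,"y":0.0011,"z":0,"rx":0,"ry":0,"rz":-10},{"fingers":0.0,"x":-0.013,"y":0.0011,"z":0,"rx":0,"ry":0,"rz":-10},{"fingers":0.0,"x":-0.013,"y":0.0011,"z":0,"rx":0,"ry":0,"rz":-10},{"fingers":0.0,"x":-0.013,"y":0.0011,"z":0,"rx":0,"ry":0,"rz":-10},{"fingers":0.0,"x":-0.013,"y":0.0011,"z":0,"rx":0,"ry":0,"rz":-10}]'
python3 -m jog '[{"fingers":0.0,"x":-0.013,"y":0.0011,"z":0,"rx":0,"ry":0,"rz":-10},{"fingers":0.0,"x":-0.013,"y":0.0011,"z":0,"rx":0,"ry":0,"rz":-10},{"fingers":0.0,"x":-0.013,"y":0.0011,"z":0,"rx":0,"ry":0,"rz":-10},{"fingers":0.0,"x":-0.013,"y":0.0011,"z":0,"rx":0,"ry":0,"rz":-10},{"fingers":0.0,"x":-0.013,"y":0.0011,"z":0,"rx":0,"ry":0,"rz":-10},{"fingers":0.0,"x":0,"y":0,"z":0,"rx":0,"ry":0,"rz":0}]'
python3 -c "
from h import *
rep();go(at(-48,.075,.092))
p,d=r.grab_frame('wrist'); cv2.imwrite('pics/w4.png',p[:,:,::-1])"
```

```text
clock: 17.02
tcp_pos: [0.5105, 0.1652, 0.1427]
orientation: [2.441, 1.977, 0.003]
contact_force: [-0.2, 0.3, -1.2]
grip_width: -0.0003
gripper_force: 0.0
clock: 17.77
tcp_pos: [0.5248, 0.1025, 0.1428]
orientation: [1.391, 2.815, 0.003]
contact_force: [-0.1, 0.6, -1.0]
grip_width: 0.0001
gripper_force: 0.0
t17.77 R 73.9 th -48.4 z 142.8 toolturn -47.8 | push -0.6 radial -0.3 fz -1.0 torque -0.04
t 17.77 tcp [0.5248 0.1025 0.1428] toolx [-0.608  0.794 -0.   ] tooly [0.794 0.608 0.002] toolz [ 0.002  0.001 -1.   ] F [-0.1  0.6 -1. ]
-> [0.52360182 0.10220856 0.092     ] [ 0.5 -1.2 50.8] rows>= 1
```

View pics/w4.png

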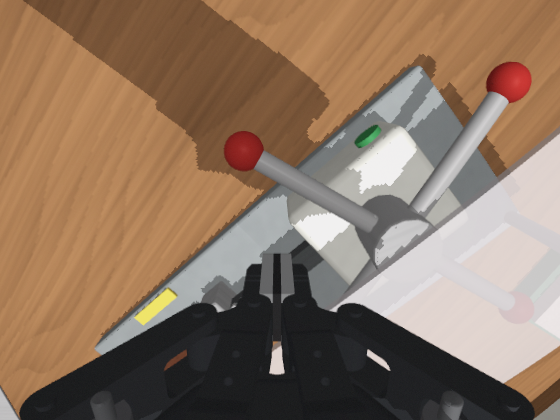

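```bash

python3 -m jog '[{"fingers":0.0,"x":0,"y":-0.001,"z":0.025,"rx":0,"ry":0,"rz":0},{"fingers":0.0,"x":0,"y":0,"z":0.025,"rx":0,"ry":0,"rz":0},{"fingers":0.0,"x":0,"y":0,"z":0,"rx":0,"ry":0,"rz":0},{"fingers":0.0,"x":0.0065,"y":0.0003,"z":0,"rx":0,"ry":0,"rz":5},{"fingers":0.0,"x":0.0065,"y":0.0003,"z":0,"rx":0,"ry":0,"rz":5},{"fingers":0.0,"x":0.0039,"y":0.0001,"z":0,"rx":0,"ry":0,"rz":3},{"fingers":0.0,"x":0.0039,"y":0.0001,"z":0,"rx":0,"ry":0,"rz":3},{"fingers":0.0,"x":0.0039,"y":0.0001,"z":0,"rx":0,"ry":0,"rz":3}]'
python3 -c "
from h import *
rep()"
python3 -m jog '[{"fingers":0.0,"x":0.0065,"y":0.0003,"z":0,"rx":0,"ry":0,"rz":5},{"fingers":0.0,"x":0.0065,"y":0.0003,"z":0,"rx":0,"ry":0,"rz":5},{"fingers":0.0,"x":0.0065,"y":0.0003,"z":0,"rx":0,"ry":0,"rz":5},{"fingers":0.0,"x":0.0065,"y":0.0003,"z":0,"rx":0,"ry":0,"rz":5},{"fingers":0.0,"x":0.0065,"y":0.0003,"z":0,"rx":0,"ry":0,"rz":5},{"fingers":0.0,"x":0.0065,"y":0.0003,"z":0,"rx":0,"ry":0,"rz":5}]'
python3 -c "
from h import *
rep()"
```

```text
clock: 18.82
tcp_pos: [0.5124, 0.1235, 0.0934]
orientation: [1.838, 2.545, 0.001]
contact_force: [1.1, -4.6, -0.6]
grip_width: -0.0005
gripper_force: 2.5
t18.82 R 74.7 th -29.5 z 93.4 toolturn -28.7 | push 4.7 radial 0.4 fz -0.6 torque 0.35
clock: 19.58
tcp_pos: [0.51, 0.1617, 0.0934]
orientation: [2.436, 1.981, 0.001]
contact_force: [0.8, -5.5, -0.3]
grip_width: 0.0002
gripper_force: 2.5
t19.57 R 74.3 th 0.2 z 93.4 toolturn 1.4 | push 5.2 radial -1.8 fz -0.3 torque 0.39
```

```bash

python3 -m jog '[{"fingers":0.0,"x":0.0065,"y":0.0003,"z":0,"rx":0,"ry":0,"rz":5},{"fingers":0.0,"x":0.0065,"y":0.0003,"z":0,"rx":0,"ry":0,"rz":5},{"fingers":0.0,"x":0.0065,"y":0.0003,"z":0,"rx":0,"ry":0,"rz":5},{"fingers":0.0,"x":0.0065,"y":0.0003,"z":0,"rx":0,"ry":0,"rz":5},{"fingers":0.0,"x":0.0065,"y":0.0003,"z":0,"rx":0,"ry":0,"rz":5},{"fingers":0.0,"x":0.0065,"y":0.0003,"z":0,"rx":0,"ry":0,"rz":5}]'
python3 -c "
from h import *
rep()"
python3 -m jog '[{"fingers":0.0,"x":0.0065,"y":0.0003,"z":0,"rx":0,"ry":0,"rz":5},{"fingers":0.0,"x":0.0065,"y":0.0003,"z":0,"rx":0,"ry":0,"rz":5},{"fingers":0.0,"x":0.0065,"y":0.0003,"z":0,"rx":0,"ry":0,"rz":5}]'
python3 -c "
from h import *
rep()"
```

```text
clock: 20.32
tcp_pos: [0.5261, 0.1963, 0.0932]
orientation: [2.867, 1.284, -0.002]
contact_force: [-3.0, -6.2, 2.4]
grip_width: 0.0002
gripper_force: 2.5
t20.32 R 74.7 th 30.0 z 93.2 toolturn 31.4 | push 6.6 radial -1.8 fz 2.4 torque 0.50
clock: 20.7
tcp_pos: [0.5403, 0.2095, 0.0931]
orientation: [3.01, 0.9, -0.003]
contact_force: [-4.2, -4.2, 2.1]
grip_width: 0.0
gripper_force: 2.5
t20.70 R 74.9 th 44.9 z 93.1 toolturn 46.3 | push 5.9 radial -1.0 fz 2.1 torque 0.44
```

```bash

python3 -m jog '[{"fingers":0.0,"x":0.0039,"y":0.0001,"z":0,"rx":0,"ry":0,"rz":3},{"fingers":0.0,"x":0.0039,"y":0.0001,"z":0,"rx":0,"ry":0,"rz":3}]'
python3 -c "
from h import *
rep()"
python3 -m jog '[{"fingers":0.0,"x":0.0039,"y":0.0001,"z":0,"rx":0,"ry":0,"rz":3},{"fingers":0.0,"x":0.0039,"y":0.0001,"z":0,"rx":0,"ry":0,"rz":3}]'
python3 -c "
from h import *
rep()"
python3 -m jog '[{"fingers":0.0,"x":0.0026,"y":0.0001,"z":0,"rx":0,"ry":0,"rz":2}]'
python3 -c "
from h import *
rep()"
```

```text
clock: 20.95
tcp_pos: [0.5468, 0.2138, 0.093]
orientation: [-3.052, -0.743, 0.004]
contact_force: [-4.3, -3.5, 3.1]
grip_width: 0.0003
gripper_force: 2.5
t20.95 R 75.1 th 50.8 z 93.0 toolturn 52.3 | push 5.5 radial -1.0 fz 3.1 torque 0.41
clock: 21.2
tcp_pos: [0.5537, 0.2171, 0.093]
orientation: [-3.087, -0.582, 0.004]
contact_force: [-4.9, -3.8, 2.4]
grip_width: -0.0002
gripper_force: 2.5
t21.20 R 75.1 th 56.7 z 93.0 toolturn 58.3 | push 6.0 radial -1.6 fz 2.4 torque 0.45
clock: 21.32
tcp_pos: [0.5562, 0.2182, 0.093]
orientation: [-3.096, -0.529, 0.004]
contact_force: [-5.1, -3.0, 2.6]
grip_width: -0.0001
gripper_force: 2.5
t21.32 R 75.1 th 58.7 z 93.0 toolturn 60.2 | push 5.9 radial -1.0 fz 2.6 torque 0.44
```

```bash

python3 -m jog '[{"fingers":0.0,"x":-0.008,"y":0,"z":0,"rx":0,"ry":0,"rz":-6},{"fingers":0.0,"x":0,"y":0,"z":-0.025,"rx":0,"ry":0,"rz":0},{"fingers":0.0,"x":0,"y":0,"z":-0.025,"rx":0,"ry":0,"rz":0},{"fingers":0.0,"x":-0.013,"y":0.0011,"z":0,"rx":0,"ry":0,"rz":-10},{"fingers":0.0,"x":-0.013,"y":0.0011,"z":0,"rx":0,"ry":0,"rz":-10},{"fingers":0.0,"x":-0.013,"y":0.0011,"z":0,"rx":0,"ry":0,"rz":-10},{"fingers":0.0,"x":-0.013,"y":0.0011,"z":0,"rx":0,"ry":0,"rz":-10},{"fingers":0.0,"x":-0.013,"y":0.0011,"z":0,"rx":0,"ry":0,"rz":-10}]'
python3 -m jog '[{"fingers":0.0,"x":-0.013,"y":0.0011,"z":0,"rx":0,"ry":0,"rz":-10},{"fingers":0.0,"x":-0.013,"y":0.0011,"z":0,"rx":0,"ry":0,"rz":-10},{"fingers":0.0,"x":-0.013,"y":0.0011,"z":0,"rx":0,"ry":0,"rz":-10},{"fingers":0.0,"x":-0.013,"y":0.0011,"z":0,"rx":0,"ry":0,"rz":-10},{"fingers":0.0,"x":-0.013,"y":0.0011,"z":0,"rx":0,"ry":0,"rz":-10},{"fingers":0.0,"x":0,"y":0,"z":0,"rx":0,"ry":0,"rz":0}]'
python3 -c "
from h import *
rep();go(at(-48,.075,.092))
p,d=r.grab_frame('side'); cv2.imwrite('pics/s4.png',cv2.resize(p[150:290,200:340,::-1],None,fx=4,fy=4,interpolation=3)); lm('side','core','pad')
p,d=r.grab_frame('top'); lm('top','core','pad','star')"
```

```text
clock: 22.32
tcp_pos: [0.5095, 0.1675, 0.1434]
orientation: [-2.478, -1.931, -0.003]
contact_force: [-0.9, -0.6, -1.0]
grip_width: 0.0
gripper_force: 0.0
clock: 23.08
tcp_pos: [0.5218, 0.1042, 0.1434]
orientation: [1.443, 2.79, 0.003]
contact_force: [0.1, 0.3, 0.3]
grip_width: 0.0003
gripper_force: 0.0
t23.07 R 75.3 th -45.9 z 143.4 toolturn -45.7 | push -0.2 radial -0.3 fz 0.3 torque -0.02
t 23.07 tcp [0.5218 0.1042 0.1434] toolx [-0.578  0.816 -0.   ] tooly [0.816 0.578 0.002] toolz [ 0.002  0.001 -1.   ] F [0.1 0.3 0.3]
-> [0.52360182 0.10220856 0.092     ] [-2.7  0.2 51.4] rows>= 1
side core [([0.5418, -0.069, 0.0164], 0.61)]
side pad []
top core [([0.5352, -0.0736, 0.0229], 0.49)]
top pad [([0.476, -0.268, -0.0019], 0.69), ([0.5511, -0.0375, 0.0139], 0.38)]
top star [([0.3955, 0.3973, -0.0025], 0.72)]
```

View pics/s4.png

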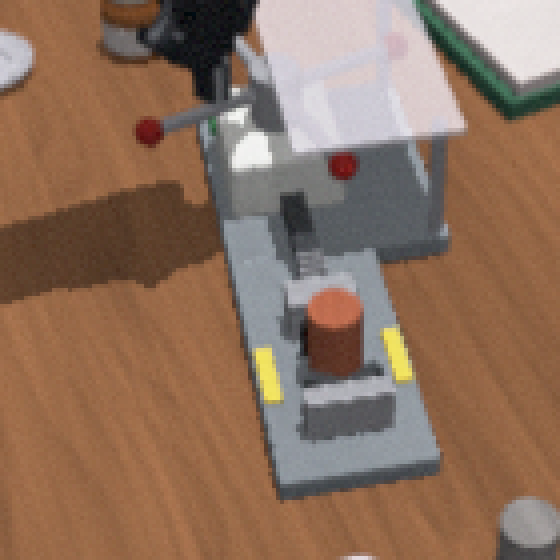

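```bash
cat > chk.py <<'E'
from h import *
import sys
rep()
o,p,M=st(); R_,th=pol(p); t=np.radians(th); T=-np.array(o["contact_force"])[:2]@(ey*np.cos(t)+ex*np.sin(t))*R_/1000
sys.exit(T>0.57)
E
python3 -m jog '[{"fingers":0.0,"x":0,"y":0,"z":0.025,"rx":0,"ry":0,"rz":0},{"fingers":0.0,"x":0,"y":0,"z":0.025,"rx":0,"ry":0,"rz":0},{"fingers":0.0,"x":0,"y":0,"z":0,"rx":0,"ry":0,"rz":0},{"fingers":0.0,"x":0.0065,"y":0.0003,"z":0,"rx":0,"ry":0,"rz":5},{"fingers":0.0,"x":0.0039,"y":0.0001,"z":0,"rx":0,"ry":0,"rz":3},{"fingers":0.0,"x":0.0039,"y":0.0001,"z":0,"rx":0,"ry":0,"rz":3},{"fingers":0.0,"x":0.0026,"y":0.0001,"z":0,"rx":0,"ry":0,"rz":2},{"fingers":0.0,"x":0.0026,"y":0,"z":0,"rx":0,"ry":0,"rz":2}]' >/dev/null && python3 chk.py &&
python3 -m jog '[{"fingers":0.0,"x":0.0026,"y":0.0001,"z":0,"rx":0,"ry":0,"rz":2},{"fingers":0.0,"x":0.0026,"y":0,"z":0,"rx":0,"ry":0,"rz":2}]' >/dev/null && python3 chk.py &&
python3 -m jog '[{"fingers":0.0,"x":0.0026,"y":0.0001,"z":0,"rx":0,"ry":0,"rz":2},{"fingers":0.0,"x":0.0026,"y":0,"z":0,"rx":0,"ry":0,"rz":2}]' >/dev/null && python3 chk.py &&
python3 -m jog '[{"fingers":0.0,"x":0.0026,"y":0.0001,"z":0,"rx":0,"ry":0,"rz":2},{"fingers":0.0,"x":0.0026,"y":0,"z":0,"rx":0,"ry":0,"rz":2}]' >/dev/null && python3 chk.py &&
python3 -m jog '[{"fingers":0.0,"x":0.0026,"y":0.0001,"z":0,"rx":0,"ry":0,"rz":2},{"fingers":0.0,"x":0.0026,"y":0,"z":0,"rx":0,"ry":0,"rz":2}]' >/dev/null && python3 chk.py
```

```text
t24.43 R 75.3 th -31.5 z 93.0 toolturn -30.8 | push 6.2 radial 0.2 fz 3.2 torque 0.46False
```

```bash
sed -i 's/sys.exit(T>0.57)/sys.exit(int(T>0.57))/' chk.py
python3 -m jog '[{"fingers":0.0,"x":0.0026,"y":0.0001,"z":0,"rx":0,"ry":0,"rz":2},{"fingers":0.0,"x":0.0026,"y":0,"z":0,"rx":0,"ry":0,"rz":2}]' >/dev/null && python3 chk.py &&
python3 -m jog '[{"fingers":0.0,"x":0.0026,"y":0.0001,"z":0,"rx":0,"ry":0,"rz":2},{"fingers":0.0,"x":0.0026,"y":0,"z":0,"rx":0,"ry":0,"rz":2}]' >/dev/null && python3 chk.py &&
python3 -m jog '[{"fingers":0.0,"x":0.0026,"y":0.0001,"z":0,"rx":0,"ry":0,"rz":2},{"fingers":0.0,"x":0.0026,"y":0,"z":0,"rx":0,"ry":0,"rz":2}]' >/dev/null && python3 chk.py &&
python3 -m jog '[{"fingers":0.0,"x":0.0026,"y":0.0001,"z":0,"rx":0,"ry":0,"rz":2},{"fingers":0.0,"x":0.0026,"y":0,"z":0,"rx":0,"ry":0,"rz":2}]' >/dev/null && python3 chk.py &&
python3 -m jog '[{"fingers":0.0,"x":0.0026,"y":0.0001,"z":0,"rx":0,"ry":0,"rz":2},{"fingers":0.0,"x":0.0026,"y":0,"z":0,"rx":0,"ry":0,"rz":2}]' >/dev/null && python3 chk.py &&
python3 -m jog '[{"fingers":0.0,"x":0.0026,"y":0.0001,"z":0,"rx":0,"ry":0,"rz":2},{"fingers":0.0,"x":0.0026,"y":0,"z":0,"rx":0,"ry":0,"rz":2}]' >/dev/null && python3 chk.py
```

```text
t24.68 R 75.3 th -28.0 z 92.9 toolturn -26.7 | push 6.2 radial 1.5 fz 4.0 torque 0.47
t24.93 R 75.3 th -24.1 z 92.9 toolturn -22.7 | push 4.6 radial 0.1 fz 3.0 torque 0.34
t25.18 R 75.3 th -20.1 z 92.9 toolturn -18.7 | push 5.8 radial -0.7 fz 3.1 torque 0.44
t25.43 R 75.2 th -16.1 z 92.9 toolturn -14.7 | push 5.4 radial -0.8 fz 4.3 torque 0.40
t25.68 R 75.2 th -12.2 z 92.8 toolturn -10.7 | push 5.0 radial -0.3 fz 3.8 torque 0.37
t25.93 R 75.2 th -8.3 z 92.7 toolturn -6.7 | push 5.1 radial -0.0 fz 3.2 torque 0.38
```

```bash
python3 -m jog '[{"fingers":0.0,"x":0.0026,"y":0.0001,"z":0,"rx":0,"ry":0,"rz":2},{"fingers":0.0,"x":0.0026,"y":0,"z":0,"rx":0,"ry":0,"rz":2}]' >/dev/null && python3 chk.py &&
python3 -m jog '[{"fingers":0.0,"x":0.0026,"y":0.0001,"z":0,"rx":0,"ry":0,"rz":2},{"fingers":0.0,"x":0.0026,"y":0,"z":0,"rx":0,"ry":0,"rz":2}]' >/dev/null && python3 chk.py &&
python3 -m jog '[{"fingers":0.0,"x":0.0026,"y":0.0001,"z":0,"rx":0,"ry":0,"rz":2},{"fingers":0.0,"x":0.0026,"y":0,"z":0,"rx":0,"ry":0,"rz":2}]' >/dev/null && python3 chk.py &&
python3 -m jog '[{"fingers":0.0,"x":0.0026,"y":0.0001,"z":0,"rx":0,"ry":0,"rz":2},{"fingers":0.0,"x":0.0026,"y":0,"z":0,"rx":0,"ry":0,"rz":2}]' >/dev/null && python3 chk.py &&
python3 -m jog '[{"fingers":0.0,"x":0.0026,"y":0.0001,"z":0,"rx":0,"ry":0,"rz":2},{"fingers":0.0,"x":0.0026,"y":0,"z":0,"rx":0,"ry":0,"rz":2}]' >/dev/null && python3 chk.py &&
python3 -m jog '[{"fingers":0.0,"x":0.0026,"y":0.0001,"z":0,"rx":0,"ry":0,"rz":2},{"fingers":0.0,"x":0.0026,"y":0,"z":0,"rx":0,"ry":0,"rz":2}]' >/dev/null && python3 chk.py
```

```text
t26.18 R 75.1 th -4.3 z 92.7 toolturn -2.7 | push 5.9 radial -0.9 fz 3.6 torque 0.44
t26.43 R 75.2 th -0.4 z 92.6 toolturn 1.3 | push 5.9 radial -1.9 fz 2.8 torque 0.44
t26.68 R 75.2 th 3.5 z 92.6 toolturn 5.3 | push 4.6 radial -0.1 fz 3.1 torque 0.35
t26.93 R 75.2 th 7.4 z 92.5 toolturn 9.3 | push 5.2 radial -1.8 fz 3.2 torque 0.39
t27.18 R 75.2 th 11.4 z 92.5 toolturn 13.3 | push 4.7 radial -0.9 fz 2.7 torque 0.35
t27.43 R 75.2 th 15.3 z 92.4 toolturn 17.3 | push 4.9 radial -0.7 fz 3.2 torque 0.37
```

```bash
python3 -m jog '[{"fingers":0.0,"x":0.0026,"y":0.0001,"z":0,"rx":0,"ry":0,"rz":2},{"fingers":0.0,"x":0.0026,"y":0,"z":0,"rx":0,"ry":0,"rz":2}]' >/dev/null && python3 chk.py &&
python3 -m jog '[{"fingers":0.0,"x":0.0026,"y":0.0001,"z":0,"rx":0,"ry":0,"rz":2},{"fingers":0.0,"x":0.0026,"y":0,"z":0,"rx":0,"ry":0,"rz":2}]' >/dev/null && python3 chk.py &&
python3 -m jog '[{"fingers":0.0,"x":0.0026,"y":0.0001,"z":0,"rx":0,"ry":0,"rz":2},{"fingers":0.0,"x":0.0026,"y":0,"z":0,"rx":0,"ry":0,"rz":2}]' >/dev/null && python3 chk.py &&
python3 -m jog '[{"fingers":0.0,"x":0.0026,"y":0.0001,"z":0,"rx":0,"ry":0,"rz":2},{"fingers":0.0,"x":0.0026,"y":0,"z":0,"rx":0,"ry":0,"rz":2}]' >/dev/null && python3 chk.py &&
python3 -m jog '[{"fingers":0.0,"x":0.0026,"y":0.0001,"z":0,"rx":0,"ry":0,"rz":2},{"fingers":0.0,"x":0.0026,"y":0,"z":0,"rx":0,"ry":0,"rz":2}]' >/dev/null && python3 chk.py &&
python3 -m jog '[{"fingers":0.0,"x":0.0026,"y":0.0001,"z":0,"rx":0,"ry":0,"rz":2},{"fingers":0.0,"x":0.0026,"y":0,"z":0,"rx":0,"ry":0,"rz":2}]' >/dev/null && python3 chk.py
```

```text
t27.68 R 75.2 th 19.2 z 92.3 toolturn 21.3 | push 5.1 radial -1.6 fz 2.8 torque 0.38
t27.93 R 75.1 th 23.2 z 92.3 toolturn 25.3 | push 5.4 radial -0.8 fz 2.9 torque 0.40
t28.18 R 75.1 th 27.1 z 92.3 toolturn 29.3 | push 5.1 radial -1.0 fz 2.8 torque 0.38
t28.43 R 75.1 th 31.1 z 92.2 toolturn 33.3 | push 5.1 radial -0.7 fz 2.3 torque 0.38
t28.68 R 75.0 th 35.0 z 92.2 toolturn 37.2 | push 5.4 radial -0.5 fz 3.1 torque 0.40
t28.93 R 75.1 th 38.5 z 92.1 toolturn 41.2 | push 7.9 radial -0.4 fz 5.1 torque 0.59
```

```bash
python3 -m jog '[{"fingers":0.0,"x":0.0013,"y":0,"z":0,"rx":0,"ry":0,"rz":1},{"fingers":0.0,"x":0,"y":0,"z":0,"rx":0,"ry":0,"rz":0}]' >/dev/null; python3 chk.py
```

```text
t29.18 R 75.1 th 39.4 z 91.9 toolturn 42.2 | push 7.0 radial -1.4 fz 4.1 torque 0.53
```

```bash
python3 -m jog '[{"fingers":0.0,"x":0.0013,"y":0,"z":0,"rx":0,"ry":0,"rz":1}]' >/dev/null; python3 chk.py
```

```text
t29.30 R 75.2 th 40.1 z 91.9 toolturn 43.2 | push 7.9 radial 0.3 fz 5.1 torque 0.60
```

```bash
python3 -m jog '[{"fingers":0.0,"x":0.0013,"y":0,"z":0,"rx":0,"ry":0,"rz":1},{"fingers":0.0,"x":0.0013,"y":0,"z":0,"rx":0,"ry":0,"rz":1}]' >/dev/null; python3 chk.py
```

```text
t29.55 R 75.2 th 41.8 z 91.8 toolturn 45.2 | push 10.0 radial -0.5 fz 6.7 torque 0.75
```

```bash
python3 -m jog '[{"fingers":0.0,"x":0.0013,"y":0,"z":0,"rx":0,"ry":0,"rz":1}]' >/dev/null; python3 chk.py
```

```text
t29.68 R 75.2 th 42.7 z 91.8 toolturn 46.2 | push 10.7 radial 0.8 fz 5.4 torque 0.80
```

```bash
python3 -m jog '[{"fingers":0.0,"x":-0.005,"y":0,"z":0,"rx":0,"ry":0,"rz":0},{"fingers":0.0,"x":-0.008,"y":0,"z":0,"rx":0,"ry":0,"rz":0},{"fingers":0.0,"x":0,"y":0,"z":-0.03,"rx":0,"ry":0,"rz":0},{"fingers":0.0,"x":0,"y":0,"z":-0.05,"rx":0,"ry":0,"rz":0},{"fingers":0.0,"x":0,"y":-0.03,"z":-0.05,"rx":0,"ry":0,"rz":0},{"fingers":0.0,"x":-0.02,"y":-0.03,"z":-0.03,"rx":0,"ry":0,"rz":0},{"fingers":0.0,"x":0,"y":0,"z":0,"rx":0,"ry":0,"rz":0},{"fingers":0.0,"x":0,"y":0,"z":0,"rx":0,"ry":0,"rz":0}]'
python3 -c "
from h import *
rep()
p,d=r.grab_frame('side'); cv2.imwrite('pics/s5.png',cv2.resize(p[120:330,180:400,::-1],None,fx=2.7,fy=2.7,interpolation=3)); lm('side','core','core_grey','core_white','jar','wash_bottle','beaker')"
```

```text
clock: 30.68
tcp_pos: [0.4797, 0.2418, 0.2519]
orientation: [-3.007, -0.907, 0.0]
contact_force: [-0.3, -0.5, -0.2]
grip_width: 0.0
gripper_force: 0.0
t30.68 R 139.6 th 31.9 z 251.9 toolturn 46.0 | push 0.5 radial -0.1 fz -0.2 torque 0.07
side core [([0.5415, -0.0801, 0.0212], 0.82), ([0.565, 0.0506, -0.0002], 0.59)]
side core_grey [([0.5878, -0.2704, -0.0008], 0.66)]
side core_white [([0.4778, -0.2657, 0.0004], 0.62), ([0.5834, -0.2694, -0.001], 0.61)]
side jar [([0.5395, 0.3859, 0.0007], 0.96), ([0.5806, 0.1463, 0.1025], 0.69)]
side wash_bottle [([0.7143, -0.2006, 0.0009], 0.82)]
side beaker [([0.7663, -0.0783, -0.0006], 0.88)]
```

View pics/s5.png

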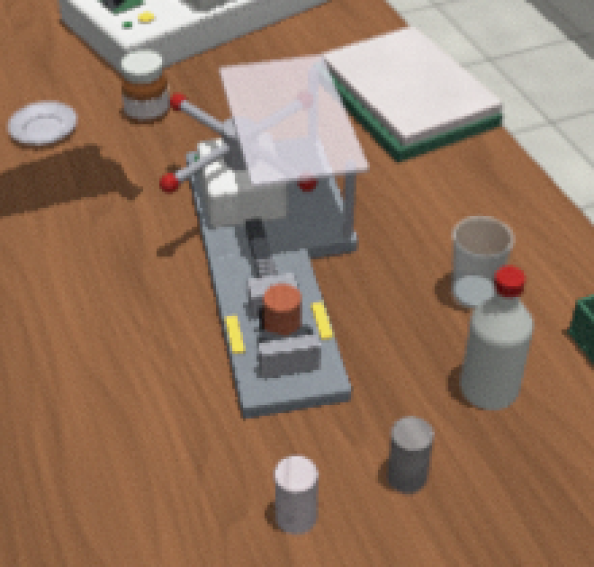

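The picture shows the core upright at about (282,310), seated between the jaw and the V stop. The robot is clear of everything and the other items are where they started.

```bash
python3 -c "
from bench import r
print(r.hand_in())"
```

```text
the job is handed in; nothing more can be done
None
```

The red-brown core stands upright in the clamp, seated in the V stop and gripped at an estimated 42 N (about 0.80 N m at the wheel). The robot is clear, the objects I re-checked are where they started, and the job was handed in at about 31 s of robot time; no verdict came back.

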